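# Dose and spray the gem lap

### The arm

A 6-joint arm with a two-finger parallel gripper is mounted at the origin on the work surface. World frame = base frame: x ahead of the robot, y to its left, z up, the work surface at z = 0. Lengths are in m, angles in rad, forces in N, time in s.
With the tool pointing down it reaches from about 0.35 to 0.775 m from the base axis. Payload 5.5 kg.
Tool frame: the origin (TCP) lies midway between the tips of the shut fingers; the grasp point (between the pads) lies 19 mm behind it; z points along the fingers, y is the line along which they close (so a half turn about z gives the same grasp; the last joint's range is limited). The gripper opens to 85 mm and grips with 20 to 120 N. Pads are 22 mm wide; open, the fingers measure 114 mm over their backs; the gripper's body (76 mm by 85 mm) begins 54 mm behind the grasp point. The pads swing forward as they close: fully open they stand 13 mm farther back than shut.
Start: joints at [-1.325, 0.313, 0.046, 1.304, 0, 1.431], TCP at [0.216, -0.533, 0.231] pointing down, gripper open.
Joint ranges: [-2.76, 2.76], [-0.86, 1.69], [-1.03, 1.26], [-2.2, 2.34], [-1.47, 1.5], [-3.14, 3.14]. Speed limits (rad/s): [2.57, 2.57, 3.14, 3.14, 3.14, 3.14].

### API

Orientations are given as a unit quaternion [w, x, y, z].
In Python, from workcell import get_state, read_camera, camera_info, hand_in, recognise gives the robot as it stands.
- The arm moves only by the tool arm_command, never from a script. Its argument "moves" is one flat list of numbers, 7 for each row, row after row: the opening, from -1 (shut) to 1 (fully open), then the shift along the tool's x, y, z in mm, then the turn, a rotation vector about the tool's x, y, z in rad. A call has 1 to 8 rows; each row shifts and turns the commanded pose from where the row before left it, along the tool's axes as they then stand; what a row does not reach is not made up. A row lasts 1/8 s, in which the tool goes at most 62.5 mm and 10.7 degrees, less where a joint would pass 70% of its speed; a pose out of reach is approached as far as the arm can. A call with a gripper value outside its range is refused whole. The fingers move at their own pace and stop on an object; "newtons" is the grip in N (left out, the last holds). Time passes only in rows, so rows that do not move let the fingers close. It gives the time, the measured TCP pose, the force, the opening and the grip force at its end, in the units of the state.
- get_state(): the state, without advancing time (a new reading comes with each control period).
- read_camera(name): name is "side" or "top"; returns (picture, depth): 400x640x3 uint8, blue, green, red; 400x640 float32, m along the optical axis (not along the pixel's ray), 0 where there is no reading.
- camera_info(name): a dict with "fovy" (degrees; the focal length in pixels is half the picture's height over the tangent of half this angle, whatever the lens; pixels are square), "cx", "cy" (the principal point, pixels), "eye" and "orientation" of the camera in the world. Camera axes: x right, y down, z forward; pixel columns grow to the right and rows downward; lengths in m; the calibration is good to about 2 mm. A picture is of the moment at which its call begins. camera_info takes no time and is no camera call.
- hand_in(): hands the job in; it is judged then, once.
Trained networks look in the newest picture that a camera, given by its name, has taken for a name from the list of things; names that differ only in an ending like _2 or _b are one class to them, and where a whole thing is asked for, a point or a joint stands for the part that bears it (a point fixed in the world has none). Each returns a list of dicts, best first, with "confidence" (0 to 1); they miss things now and then, are a little off and sometimes report something else, mostly with a low value. They report only what shows in the picture. A call takes as long as a camera call.
- recognise(camera, label): "point" ([column, row] in pixels, amid what is visible of it).
The state is a dict: "clock": time; "joint_pos": joint angles; "qvel": joint speeds; "tau": joint torques, N m; "tcp_pos": TCP position; "orientation": TCP orientation; "wrist_force": force on the tool from outside, world axes, zero at the start; "ft_torque": the same for the moment, N m; "finger_gap": finger opening in m; "grip_force": force on a finger pad.
Only numpy, scipy, OpenCV 4.12 (cv2) and the standard library are available. Lean on these libraries where they do the work, as an engineer would, in place of code of your own. Each camera call takes 0.05 s, during which the arm holds its last target. There are 200 camera calls.

### The job

Get the gem-cutting lap ready for the next stone: press the sprung head of the leaning dosing pump gently but firmly down onto its stop, keep it there for a full second and let it come up all the way. Then press the nozzle cap of the spray canister fully down and let it come back up. Leave everything else on the bench where it is, and do not ram the pump or the canister.

Things in the scene. Friction and masses are not known exactly. Their poses are not given: they have to be found in the camera images.
- pump: Dosing pump, fixed to the bench: metal column on a grey block foot (110 x 90 x 24 mm). The column leans 0.5 rad (29 degrees) from upright, its top towards the pump's -x (towards the robot, within the yaw); a thin spout points to +x. A steel guard cup (inside 68 mm, outside 76 mm across) crowns the column. Origin: centre of the foot's underside; z up.
- plunger_top (a point): Centre of the top of the pump's sprung head, moving with it: a flat round metal disc 52 mm across inside the guard cup, at rest 8 mm below the cup's rim and 163 mm above the bench. Its z axis runs along the leaning column, up and out; the head slides along -z when pressed. Press squarely along that axis with shut fingers.
- plunger (a joint): Stroke of the pump head (m), 0 at rest. Spring: 4.5 N plus 0.15 N per mm, up to 1 N of drag. A rubber stop out of sight is met at 10 to 28 mm (different each time) and can only be felt: past it the force climbs about 6 N per mm. It counts once the rubber bears over 4 N, the whole push then being 10 to 14 N; 15 to 25 N is sound, over 32 N harms the pump.
- canister: Spray canister, fixed to the bench: plain metal can 66 mm across, clamped upright in a round grey foot 100 mm across. Origin: centre of its underside; z up.
- nozzle_top (a point): Centre of the top of the canister's white nozzle cap (34 mm across, flat top 30 mm across), 193 mm above the bench at rest, moving with it; z up, the jet points along x. Press straight down with shut fingers.
- nozzle (a joint): Travel of the nozzle cap (m), straight down: 0 at rest, 0.007 fully down (hard stop). Takes 3 N to start and 6.5 N at the bottom; springs back. Over 0.0045 counts as pressed; over 32 N harms it.
- dop_a: dop stick lying by the pump: steel rod 98 mm long, 18 mm thick with an orange collar. Loose; not to be disturbed. Origin: centre of its underside.
- dop_b: another such dop stick, 98 mm, lying loose at the side of the bench. Loose; not to be disturbed. Origin: centre of its underside.
- brush: hand brush, 150 mm long, lying beside the spray canister. Loose; not to be disturbed. Origin: centre of its underside.
- pot: round lidded metal pot, 62 mm across and 75 mm tall, in the middle towards the robot. Loose; not to be disturbed. Origin: centre of its underside.
- cup: open steel cup, 72 mm across and 60 mm tall, at the side of the bench. Loose; not to be disturbed. Origin: centre of its underside.
- flask: grey bottle with a black cap, 60 mm across and 130 mm tall, at the side of the bench. Loose; not to be disturbed. Origin: centre of its underside.
- spare_lap: steel disc lying flat, 140 mm across and 12 mm thick, at the side of the bench. Loose; not to be disturbed. Origin: centre of its underside.

How it is judged:
By the outcome, as a careful person would: the job done as asked, in the order asked, and still so for the second after the job is handed in, with the robot touching nothing.
It also fails if it takes over 46 s, if anything falls off the work surface, if the arm or the gripper's body presses on something with over 40 N, if the wrist force passes 120 N, or if a joint passes its speed limit or range.

## Working session

There is one attempt and no reset: what is moved stays moved. The work goes in short steps, Python scripts to look and compute and a tool call to move; the robot and the scene stay as the last step left them, time stands still between calls to the robot, and variables do not carry over. Pictures are saved under pics/ and viewed, at most 10 in all, crops included, and the job is handed in when it is done.

Besides the shell and the picture viewer there is one more tool, called after ">>>" as name(argument=value, ...) on one line, values as JSON. arm_command: Moves the arm, as the interface text tells. Its arguments: {"type":"object","properties":{"moves":{"type":"array"},"newtons":{"type":"number"}},"required":["moves"]}

```bash
mkdir -p pics; cat > h.py <<'E'
import numpy as np, cv2
from scipy.spatial.transform import Rotation as R
from workcell import *
def cam(n):
    i=camera_info(n); f=200/np.tan(np.radians(i['fovy'])/2); q=i['orientation']
    return i,f,R.from_quat([q[1],q[2],q[3],q[0]]),np.array(i['eye'])
def cloud(n,d):
    i,f,r,e=cam(n); v,u=np.mgrid[0:400,0:640]
    p=np.stack([(u-i['cx'])/f*d,(v-i['cy'])/f*d,d],-1)
    P=r.apply(p.reshape(-1,3)).reshape(400,640,3)+e
    P[d==0]=np.nan
    return P
E
python3 - <<'E'
from h import *
for n in ('side','top'):
    im,d=read_camera(n); cv2.imwrite(f'pics/{n}0.png',im); P=cloud(n,d); np.save(n+'P.npy',P); np.save(n+'I.npy',im)
    print(n,camera_info(n))
    for l in ('pump','plunger_top','canister','nozzle_top','pot','brush','dop_a','flask','cup','spare_lap'):
        for x in recognise(n,l)[:2]:
            c,r=map(int,x['point']); print(l,round(x['confidence'],2),c,r,np.nanmedian(P[r-1:r+2,c-1:c+2].reshape(-1,3),axis=0).round(3))
E
```

```text
side {'fovy': 56.8754818435658, 'cx': 323.18347873997465, 'cy': 199.47032976274247, 'eye': array([0.28404492, 0.81512176, 0.84270386]), 'orientation': array([ 0.06278789, -0.10858773,  0.90134222, -0.41454625])}
pump 0.73 306 147 [ 0.614 -0.183  0.18 ]
pump 0.65 270 251 [0.606 0.207 0.093]
plunger_top 0.64 285 223 [0.571 0.163 0.165]
canister 0.74 306 172 [ 0.614 -0.164  0.091]
nozzle_top 0.42 304 147 [ 0.62  -0.181  0.181]
pot 0.81 351 220 [0.42  0.017 0.072]
brush 0.67 289 195 [ 0.665 -0.114  0.019]
dop_a 0.63 260 288 [0.621 0.275 0.014]
flask 0.64 306 138 [ 0.69  -0.421  0.063]
cup 0.71 270 357 [0.527 0.446 0.007]
cup 0.2 307 143 [ 0.682 -0.418  0.049]
spare_lap 0.56 338 371 [0.365 0.443 0.013]
top {'fovy': 55.78958883680223, 'cx': 318.3670173447563, 'cy': 200.0922655977968, 'eye': array([0.38955088, 0.01411062, 1.4666187 ]), 'orientation': array([ 0.026283  , -0.70152776,  0.71185598, -0.02071411])}
pump 0.7 273 164 [0.604 0.18  0.166]
plunger_top 0.44 280 174 [0.569 0.156 0.162]
canister 0.71 376 167 [ 0.591 -0.18   0.15 ]
pot 0.55 326 216 [ 0.423 -0.003  0.075]
brush 0.64 355 158 [ 0.648 -0.119  0.019]
dop_a 0.55 442 193 [ 0.507 -0.452  0.011]
dop_a 0.44 253 170 [0.607 0.277 0.014]
flask 0.89 441 144 [ 0.681 -0.43   0.091]
cup 0.85 203 195 [0.514 0.474 0.004]
spare_lap 0.95 208 234 [0.362 0.451 0.013]
```

View pics/side0.png

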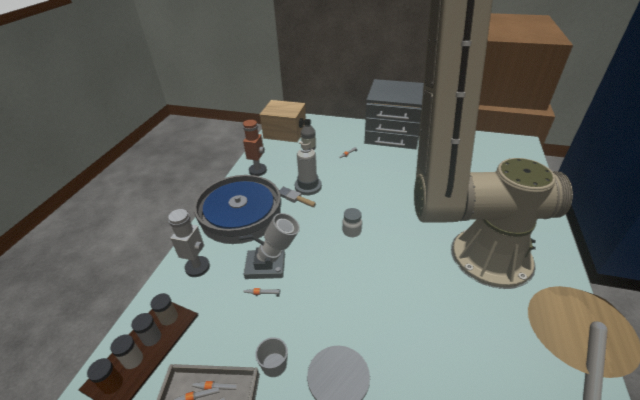

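View pics/top0.png

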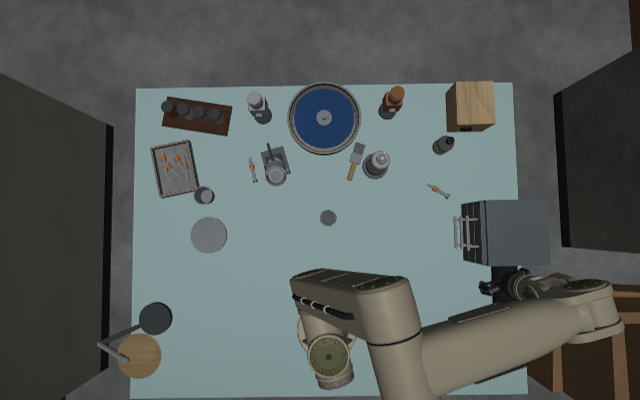

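The side view shows the pump's guard cup at about (285,225), its foot at (265,263), and the canister at (307,165). In the top view the cup is at (276,174) and the canister at (377,163). Next I fit both precisely.

```bash
python3 - <<'E'
from h import *
for n in ('side','top'):
    P=np.load(n+'P.npy'); I=np.load(n+'I.npy')
    # foot
    X=P.reshape(-1,3)
    near=(np.hypot(X[:,0]-.61,X[:,1]-.185)<.1)
    f=X[near&(X[:,2]>.016)&(X[:,2]<.03)]
    if len(f)>5:
        r=cv2.minAreaRect((f[:,:2]*1000).astype(np.float32)); print(n,'foot',len(f),r)
    c=X[np.hypot(X[:,0]-.57,X[:,1]-.16)<.07]; c=c[c[:,2]>.13]
    print('cup pts',len(c),c.min(0).round(3),c.max(0).round(3))
    # search axis: RANSAC plane in disc, normal near lean 0.5
    best=(0,)
    rng=np.random.default_rng(0)
    for _ in range(3000):
        a=c[rng.choice(len(c),3,False)]; m=np.cross(a[1]-a[0],a[2]-a[0])
        if np.linalg.norm(m)<1e-5: continue
        m/=np.linalg.norm(m); m*=np.sign(m[2])
        if abs(np.arccos(m[2])-.5)>.15: continue
        k=abs((c-a[0])@m)<.002
        if k.sum()>best[0]: best=(k.sum(),m,k)
    q=c[best[2]]; ce=q.mean(0); m=np.linalg.svd(q-ce)[2][2]; m*=np.sign(m[2])
    print('plane',best[0],'n',m.round(3),'lean',np.arccos(m[2]).round(3),'yaw of -n',np.arctan2(-m[1],-m[0]).round(3),'c',ce.round(4),q.min(0).round(3),q.max(0).round(3))
    t=X[(np.hypot(X[:,0]-.61,X[:,1]+.18)<.06)]
    for lo,hi in((.186,.2),(.14,.183),(.01,.05)):
        s=t[(t[:,2]>lo)&(t[:,2]<hi)]
        if len(s): print(n,'can',lo,len(s),s.mean(0).round(4),s.min(0).round(3),s.max(0).round(3))
    sl=(slice(195,285),slice(235,315)) if n=='side' else (slice(135,195),slice(245,305))
    A=cv2.resize(I[sl],None,fx=5,fy=5,interpolation=cv2.INTER_CUBIC)
    sl=(slice(120,200),slice(275,340)) if n=='side' else (slice(140,190),slice(350,405))
    B=cv2.resize(I[sl],None,fx=5,fy=5,interpolation=cv2.INTER_CUBIC)
    h=max(A.shape[0],B.shape[0]); C=np.zeros((h,A.shape[1]+B.shape[1],3),np.uint8); C[:A.shape[0],:A.shape[1]]=A; C[:B.shape[0],A.shape[1]:]=B
    cv2.imwrite(f'pics/{n}1.png',C); print(C.shape)
E
```

```text
side foot 572 ((630.598876953125, 217.89736938476562), (110.20012664794922, 146.18719482421875), 15.098085403442383)
cup pts 823 [0.531 0.133 0.13 ] [0.626 0.215 0.19 ]
plane 239 n [-0.45  -0.116  0.885] lean 0.483 yaw of -n 0.251 c [0.569  0.173  0.1651] [0.537 0.136 0.149] [0.6   0.209 0.183]
side can 0.186 23 [ 0.6191 -0.1877  0.1896] [ 0.604 -0.204  0.186] [ 0.641 -0.179  0.193]
side can 0.14 188 [ 0.616  -0.1818  0.1554] [ 0.588 -0.221  0.14 ] [ 0.65  -0.163  0.182]
side can 0.01 323 [ 0.6129 -0.1695  0.0263] [ 0.572 -0.229  0.01 ] [ 0.666 -0.126  0.05 ]
(450, 725, 3)
top foot 235 ((630.5089111328125, 214.3585205078125), (106.69454956054688, 144.46311950683594), 12.43322467803955)
cup pts 422 [0.528 0.134 0.13 ] [0.621 0.212 0.191]
plane 116 n [-0.379 -0.171  0.91 ] lean 0.428 yaw of -n 0.423 c [0.5638 0.1716 0.1638] [0.529 0.135 0.149] [0.599 0.204 0.179]
top can 0.186 21 [ 0.6176 -0.1952  0.1909] [ 0.601 -0.212  0.187] [ 0.636 -0.181  0.195]
top can 0.14 228 [ 0.6115 -0.1925  0.1538] [ 0.584 -0.228  0.14 ] [ 0.649 -0.163  0.182]
top can 0.01 238 [ 0.6049 -0.1753  0.0232] [ 0.568 -0.238  0.01 ] [ 0.662 -0.123  0.05 ]
(300, 575, 3)
```

View pics/side1.png

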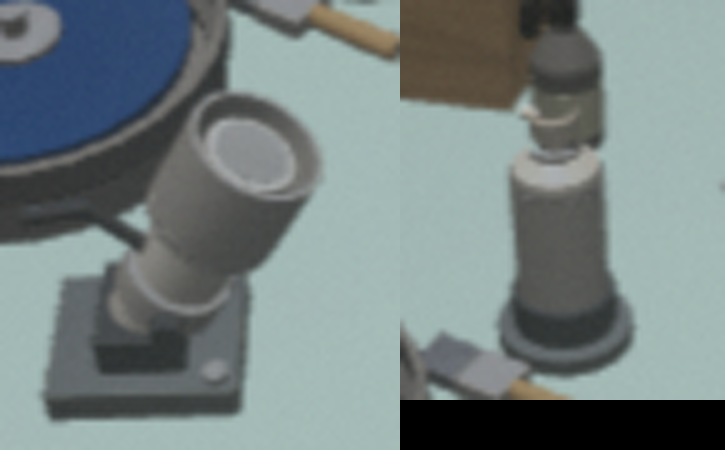

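View pics/top1.png

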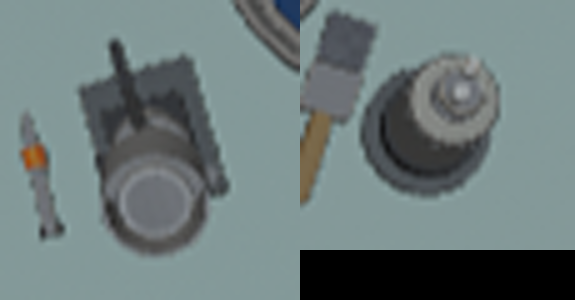

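Both crops show the disc clearly: centre at about (286,226.5) in the side view and (276.4,175.4) in the top view. The nozzle cap centre in the top view is at about (382,158.5).

```bash
python3 - <<'E'
from h import *
def ray(n,u,v,z):
    i,f,r,e=cam(n); d=r.apply([(u-i['cx'])/f,(v-i['cy'])/f,1]); return e+d*(z-e[2])/d[2]
print('disc side',ray('side',286,226.5,.163).round(4),'top',ray('top',276.4,175.4,.163).round(4))
print('cap top',ray('top',382,158.5,.193).round(4))
c=lambda x,y:ray('top',245+(x-2)/5,135+(y-2)/5,.024)
tl,tr,br=c(80,92),c(190,57),c(228,190); print('foot top',tl[:2].round(3),tr[:2].round(3),br[:2].round(3))
d=tl-tr; print('yaw far edge',np.arctan2(-d[0],d[1]).round(3)); d=tr-br; print('side edge',np.arctan2(d[1],d[0]).round(3))
c=lambda x,y,z:ray('side',235+(x-2)/5,195+(y-2)/5,z)
a,b,e=c(45,398,.024),c(243,393,.024),c(63,282,.024); print('side view corners',a.round(3),b.round(3),e.round(3))
d=a-b; print('yaw',np.arctan2(d[1],d[0]).round(3))
# cloud fit of disc: model yaw, with lean .5
for n in('side','top'):
    P=np.load(n+'P.npy').reshape(-1,3)
    f=P[(np.hypot(P[:,0]-.615,P[:,1]-.185)<.085)&(abs(P[:,2]-.024)<.006)]
    print('foot',cv2.minAreaRect((f[:,:2]*1000).astype(np.float32)))
    for yaw in(.15,.2,.25,.3,.35):
        m=np.array([-np.sin(.5)*np.cos(yaw),-np.sin(.5)*np.sin(yaw),np.cos(.5)])
        c0=np.array([.571,.159,.163]); q=P-c0; h=q@m; rr=np.linalg.norm(q-h[:,None]*m,axis=1)
        k=(rr<.022)&(abs(h)<.02); s=P[k]; g=np.linalg.lstsq(np.c_[s[:,:2]-c0[:2],np.ones(len(s))],s[:,2],rcond=None)[0]
        print(n,yaw,k.sum(),'h',h[k].mean().round(4),h[k].std().round(4),'lean,yaw fit',np.arctan(np.hypot(*g[:2])).round(3),np.arctan2(g[1],g[0]).round(3)) 
        # rim: cup outer points
        k=(h>.003)&(h<.014)&(rr<.05); s=(P-c0)[k]; ex=np.cross(m,[0,0,1]);ex/=np.linalg.norm(ex);ey=np.cross(m,ex)
        (cx,cy),r=cv2.minEnclosingCircle(np.c_[s@ex,s@ey].astype(np.float32)*1000); print('   rim',k.sum(),(c0+(cx*ex+cy*ey)/1000).round(4),round(r,1))
    t=P[(np.hypot(P[:,0]-.617,P[:,1]+.19)<.03)&(P[:,2]>.187)&(P[:,2]<.2)]
    print('cap',cv2.minEnclosingCircle((t[:,:2]*1000).astype(np.float32)),np.median(t[:,2]))
s=get_state(); print(s['tcp_pos'],s['orientation'],s['wrist_force'],s['clock'])
E
```

```text
disc side [0.5651 0.1736 0.163 ] top [0.5646 0.1684 0.163 ]
cap top [ 0.6128 -0.1947  0.193 ]
foot top [0.671 0.245] [0.697 0.16 ] [0.593 0.132]
yaw far edge 0.296
side edge 0.267
side view corners [0.677 0.248 0.024] [0.571 0.219 0.024] [0.702 0.166 0.024]
yaw 0.264
foot ((637.6856079101562, 191.4535369873047), (109.92185974121094, 90.7960433959961), 14.690910339355469)
side 0.15 114 h 0.0013 0.0019 lean,yaw fit 0.475 0.292
   rim 203 [0.5687 0.1711 0.1627] 39.1
side 0.2 115 h 0.0012 0.0019 lean,yaw fit 0.475 0.271
   rim 185 [0.5685 0.1711 0.163 ] 39.1
side 0.25 115 h 0.0012 0.0019 lean,yaw fit 0.472 0.244
   rim 171 [0.5684 0.1712 0.1633] 39.1
side 0.3 117 h 0.0012 0.002 lean,yaw fit 0.468 0.224
   rim 158 [0.5682 0.1713 0.1635] 39.1
side 0.35 117 h 0.0011 0.002 lean,yaw fit 0.468 0.224
   rim 154 [0.568  0.1714 0.1638] 39.1
cap ((622.7926635742188, -195.7091064453125), 18.980438232421875) 0.19029461894237754
foot ((634.5750122070312, 190.38015747070312), (107.73015594482422, 90.0099868774414), 15.228425025939941)
top 0.15 102 h 0.0024 0.0034 lean,yaw fit 0.402 0.314
   rim 187 [0.5652 0.1703 0.1608] 38.8
top 0.2 101 h 0.0022 0.0034 lean,yaw fit 0.402 0.297
   rim 181 [0.565  0.1705 0.161 ] 38.8
top 0.25 101 h 0.0022 0.0033 lean,yaw fit 0.402 0.297
   rim 171 [0.5648 0.1707 0.1613] 38.8
top 0.3 101 h 0.0021 0.0033 lean,yaw fit 0.402 0.297
   rim 159 [0.5647 0.1709 0.1616] 38.7
top 0.35 101 h 0.002 0.0034 lean,yaw fit 0.402 0.297
   rim 147 [0.5645 0.1711 0.1619] 38.7
cap ((618.6798095703125, -197.2303009033203), 18.890939712524414) 0.1906595827467754
[ 0.21638648 -0.53277717  0.2313346 ] [5.81572646e-05 9.81449790e-01 1.91719341e-01 4.42591129e-06] [ 0.52723317 -1.02227864 -0.4155374 ] 1.1
```

```bash
cat >> h.py <<'E'
from scipy.spatial.transform import Slerp
YAW=.262
Mx=np.array([-np.sin(.5)*np.cos(YAW),-np.sin(.5)*np.sin(YAW),np.cos(.5)])
DISC=np.array([.566,.1713,.163])
tx=np.array([-np.sin(YAW),np.cos(YAW),0])
RP=R.from_matrix(np.c_[tx,np.cross(-Mx,tx),-Mx])
RD=R.from_matrix(np.c_[tx,np.cross([0,0,-1],tx),[0,0,-1]])
def pose():
    s=get_state(); q=s['orientation']; return np.array(s['tcp_pos']),R.from_quat([q[1],q[2],q[3],q[0]])
def plan(segs):
    p,r=pose()
    for tp,tr,n in segs:
        p0=p;tp=np.array(tp);sl=Slerp([0,1],R.concatenate([r,tr])); 
        for k in range(n):
            P=p0+(tp-p0)*(k+1)/n; Q=sl((k+1)/n)
            d=np.round(r.inv().apply(P-p)*1000,0); w=np.round((r.inv()*Q).as_rotvec(),2)
            p=p+r.apply(d/1000); r=r*R.from_rotvec(w)
            print([-1]+[float(x) for x in np.r_[d,w]])
        print('-> ',p.round(4))
E
python3 - <<'E'
from h import *
p,r=pose(); pre=DISC+.05*Mx
print(pre,Mx)
plan([(p+[0,0,.08],r,2),([.44,-.05,.31],Slerp([0,1],R.concatenate([r,RP]))(.6),14),(pre,RP,8)])
E
```

```text
[0.54284677 0.16509113 0.20687913] [-0.46306461 -0.12417736  0.87758256]
[-1, -0.0, 0.0, -40.0, 0.0, 0.0, 0.0]
[-1, -0.0, 0.0, -40.0, 0.0, 0.0, 0.0]
->  [ 0.2164 -0.5328  0.3113]
[-1, 28.0, -26.0, 0.0, -0.02, 0.02, -0.06]
[-1, 29.0, -24.0, 0.0, -0.01, 0.01, -0.06]
[-1, 31.0, -23.0, 0.0, -0.02, 0.02, -0.06]
[-1, 32.0, -20.0, 1.0, -0.02, 0.01, -0.06]
[-1, 33.0, -19.0, 0.0, -0.02, 0.02, -0.06]
[-1, 34.0, -16.0, 1.0, -0.01, 0.01, -0.06]
[-1, 35.0, -15.0, 1.0, -0.02, 0.02, -0.06]
[-1, 36.0, -12.0, 1.0, -0.02, 0.01, -0.07]
[-1, 37.0, -10.0, 2.0, -0.02, 0.02, -0.06]
[-1, 37.0, -8.0, 2.0, -0.01, 0.01, -0.06]
[-1, 37.0, -6.0, 2.0, -0.02, 0.02, -0.06]
[-1, 38.0, -3.0, 3.0, -0.02, 0.02, -0.06]
[-1, 38.0, -1.0, 4.0, -0.02, 0.01, -0.06]
[-1, 38.0, 1.0, 4.0, -0.02, 0.02, -0.06]
->  [ 0.4401 -0.0496  0.3096]
[-1, 28.0, -1.0, 16.0, -0.02, 0.02, -0.07]
[-1, 28.0, 1.0, 17.0, -0.02, 0.02, -0.07]
[-1, 27.0, 2.0, 17.0, -0.02, 0.01, -0.07]
[-1, 27.0, 4.0, 17.0, -0.02, 0.02, -0.07]
[-1, 27.0, 5.0, 18.0, -0.02, 0.02, -0.07]
[-1, 25.0, 7.0, 19.0, -0.02, 0.02, -0.07]
[-1, 25.0, 8.0, 20.0, -0.02, 0.02, -0.07]
[-1, 24.0, 10.0, 20.0, -0.02, 0.01, -0.07]
->  [0.5433 0.1656 0.2068]
```

>>> arm_command(moves=[-1,0,0,-40,0,0,0,-1,0,0,-40,0,0,0,-1,28,-26,0,-0.02,0.02,-0.06,-1,29,-24,0,-0.01,0.01,-0.06,-1,31,-23,0,-0.02,0.02,-0.06,-1,32,-20,1,-0.02,0.01,-0.06,-1,33,-19,0,-0.02,0.02,-0.06,-1,34,-16,1,-0.01,0.01,-0.06])

```text
clock: 2.1
tcp_pos: [0.3127, -0.325, 0.311]
orientation: [0.041, 0.929, 0.364, 0.054]
wrist_force: [0.2, 0.5, 0.3]
finger_gap: 0.0001
grip_force: 0.0
```

>>> arm_command(moves=[-1,35,-15,1,-0.02,0.02,-0.06,-1,36,-12,1,-0.02,0.01,-0.07,-1,37,-10,2,-0.02,0.02,-0.06,-1,37,-8,2,-0.01,0.01,-0.06,-1,37,-6,2,-0.02,0.02,-0.06,-1,38,-3,3,-0.02,0.02,-0.06,-1,38,-1,4,-0.02,0.01,-0.06,-1,38,1,4,-0.02,0.02,-0.06])

```text
clock: 3.1
tcp_pos: [0.4404, -0.0484, 0.3099]
orientation: [0.098, 0.802, 0.576, 0.129]
wrist_force: [0.9, 0.0, 0.3]
finger_gap: -0.0002
grip_force: 0.0
```

```bash
python3 - <<'E'
from h import *
print(pose()[0],get_state()['joint_pos'],get_state()['clock'])
plan([(DISC+.05*Mx,RP,8)])
E
```

```text
[ 0.44036478 -0.04836109  0.30992738] [-0.36449664 -0.22836011 -0.38729086  1.104209    0.10611808  1.54807713] 3.1
[-1, 28.0, -1.0, 16.0, -0.02, 0.02, -0.07]
[-1, 28.0, 1.0, 17.0, -0.02, 0.02, -0.07]
[-1, 27.0, 2.0, 17.0, -0.02, 0.01, -0.07]
[-1, 27.0, 4.0, 17.0, -0.02, 0.02, -0.07]
[-1, 26.0, 5.0, 19.0, -0.02, 0.02, -0.07]
[-1, 25.0, 7.0, 18.0, -0.02, 0.02, -0.07]
[-1, 25.0, 8.0, 20.0, -0.02, 0.01, -0.07]
[-1, 23.0, 9.0, 20.0, -0.02, 0.02, -0.07]
->  [0.5427 0.1648 0.2064]
```

Tracking is good.

>>> arm_command(moves=[-1,28,-1,16,-0.02,0.02,-0.07,-1,28,1,17,-0.02,0.02,-0.07,-1,27,2,17,-0.02,0.01,-0.07,-1,27,4,17,-0.02,0.02,-0.07,-1,26,5,19,-0.02,0.02,-0.07,-1,25,7,18,-0.02,0.02,-0.07,-1,25,8,20,-0.02,0.01,-0.07,-1,23,9,20,-0.02,0.02,-0.07])

```text
clock: 4.1
tcp_pos: [0.5428, 0.1644, 0.2058]
orientation: [0.152, 0.59, 0.768, 0.197]
wrist_force: [-0.6, -0.4, 0.3]
finger_gap: 0.0002
grip_force: 0.0
```

```bash
python3 - <<'E'
from h import *
p,r=pose(); e=r.inv().apply(DISC-p)*1000
print('disc in tool',e.round(1),'rot err',(r.inv()*RP).as_rotvec().round(3), 'F',get_state()['wrist_force'],r.as_matrix()[:,2])
plan([(DISC+.02*Mx,RP,3)])
O=[]
for n,b in (('side',(160,270,210,370)),('top',(120,220,220,350))):
    im,d=read_camera(n); O.append(cv2.resize(im[b[0]:b[1],b[2]:b[3]],(480,400 if n=='top' else 330)))
    np.save(n+'P2.npy',cloud(n,d))
    P=cloud(n,d).reshape(-1,3)
O=[cv2.resize(o,(400,300)) for o in O]
cv2.imwrite('pics/a2.png',np.hstack(O))
E
```

```text
disc in tool [ 0.8  0.5 49.2] rot err [ 0.003  0.003 -0.002] F [-0.601772   -0.37218985  0.28647634] [ 0.466684    0.12236507 -0.87591828]
[-1, 0.0, 0.0, 10.0, 0.0, 0.0, -0.0]
[-1, 1.0, 0.0, 9.0, 0.0, 0.0, -0.0]
[-1, -0.0, 1.0, 10.0, 0.0, 0.0, -0.0]
->  [0.557  0.1691 0.1809]
```

View pics/a2.png

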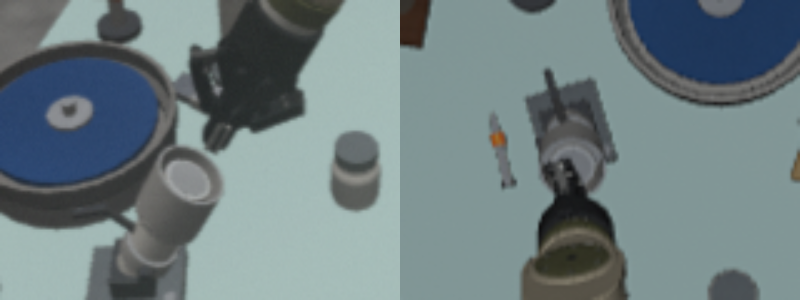

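The fingers are shut, on the column's axis, above the cup (side view around (215,135) in the crop) with clearance all round. I'm going in.

>>> arm_command(moves=[-1,0,0,12,0,0,0,-1,1,0,12,0,0,0,-1,0,0,10,0,0,0,-1,0,0,6,0,0,0,-1,0,0,3,0,0,0,-1,0,0,2,0,0,0])

```text
clock: 4.95
tcp_pos: [0.5636, 0.1696, 0.1666]
orientation: [0.152, 0.592, 0.767, 0.197]
wrist_force: [-0.3, 0.4, 0.0]
finger_gap: 0.0002
grip_force: 0.0
```

>>> arm_command(moves=[-1,0,0,2,0,0,0,-1,0,0,2,0,0,0,-1,0,0,2,0,0,0])

```text
clock: 5.32
tcp_pos: [0.5663, 0.1705, 0.1616]
orientation: [0.152, 0.592, 0.767, 0.197]
wrist_force: [-2.0, -0.4, 3.3]
finger_gap: -0.0001
grip_force: 2.3
```

>>> arm_command(moves=[-1,0,0,2,0,0,0,-1,0,0,2,0,0,0])

```text
clock: 5.58
tcp_pos: [0.5681, 0.171, 0.1581]
orientation: [0.152, 0.592, 0.767, 0.197]
wrist_force: [-3.1, -0.7, 3.7]
finger_gap: 0.0002
grip_force: 2.6
```

>>> arm_command(moves=[-1,0,0,2,0,0,0,-1,0,0,2,0,0,0])

```text
clock: 5.82
tcp_pos: [0.5701, 0.1715, 0.1545]
orientation: [0.152, 0.591, 0.767, 0.197]
wrist_force: [-4.4, 0.5, 5.0]
finger_gap: 0.0001
grip_force: 2.9
```

>>> arm_command(moves=[-1,0,0,1,0,0,0,-1,0,0,1,0,0,0])

```text
clock: 6.08
tcp_pos: [0.571, 0.1718, 0.1527]
orientation: [0.152, 0.591, 0.767, 0.197]
wrist_force: [-4.1, -0.6, 4.5]
finger_gap: -0.0
grip_force: 3.0
```

>>> arm_command(moves=[-1,0,0,1,0,0,0,-1,0,0,1,0,0,0])

```text
clock: 6.32
tcp_pos: [0.5719, 0.172, 0.1509]
orientation: [0.152, 0.591, 0.767, 0.197]
wrist_force: [-4.4, -0.2, 5.6]
finger_gap: -0.0001
grip_force: 3.2
```

>>> arm_command(moves=[-1,0,0,1,0,0,0,-1,0,0,1,0,0,0])

```text
clock: 6.58
tcp_pos: [0.5728, 0.1723, 0.1492]
orientation: [0.152, 0.591, 0.767, 0.197]
wrist_force: [-4.2, 0.0, 5.8]
finger_gap: -0.0001
grip_force: 3.3
```

>>> arm_command(moves=[-1,0,0,1,0,0,0,-1,0,0,1,0,0,0])

```text
clock: 6.82
tcp_pos: [0.5737, 0.1726, 0.1475]
orientation: [0.152, 0.591, 0.767, 0.197]
wrist_force: [-4.3, -0.9, 5.1]
finger_gap: -0.0001
grip_force: 3.5
```

>>> arm_command(moves=[-1,0,0,1,0,0,0,-1,0,0,1,0,0,0])

```text
clock: 7.08
tcp_pos: [0.5746, 0.1728, 0.1457]
orientation: [0.152, 0.591, 0.767, 0.197]
wrist_force: [-4.4, -0.7, 5.9]
finger_gap: -0.0
grip_force: 3.6
```

>>> arm_command(moves=[-1,0,0,1,0,0,0,-1,0,0,1,0,0,0])

```text
clock: 7.32
tcp_pos: [0.5756, 0.1731, 0.144]
orientation: [0.152, 0.591, 0.767, 0.197]
wrist_force: [-4.6, -0.2, 5.6]
finger_gap: 0.0005
grip_force: 3.8
```

>>> arm_command(moves=[-1,0,0,1,0,0,0,-1,0,0,1,0,0,0])

```text
clock: 7.58
tcp_pos: [0.5764, 0.1733, 0.1422]
orientation: [0.152, 0.591, 0.767, 0.197]
wrist_force: [-4.7, -1.6, 6.6]
finger_gap: -0.0003
grip_force: 3.9
```

>>> arm_command(moves=[-1,0,0,1,0,0,0,-1,0,0,1,0,0,0])

```text
clock: 7.82
tcp_pos: [0.5774, 0.1735, 0.1406]
orientation: [0.152, 0.591, 0.767, 0.197]
wrist_force: [-6.8, -0.4, 9.6]
finger_gap: 0.0001
grip_force: 5.9
```

The stop has been met (about 11.6 N). I'll press a little further and hold.

>>> arm_command(moves=[-1,0,0,0.7,0,0,0,-1,0,0,0.5,0,0,0,-1,0,0,0,0,0,0])

```text
clock: 8.2
tcp_pos: [0.5777, 0.1737, 0.1399]
orientation: [0.152, 0.591, 0.767, 0.197]
wrist_force: [-9.2, -2.9, 11.9]
finger_gap: 0.0001
grip_force: 7.5
```

>>> arm_command(moves=[-1,0,0,0.7,0,0,0,-1,0,0,0,0,0,0,-1,0,0,0,0,0,0,-1,0,0,0,0,0,0])

```text
clock: 8.7
tcp_pos: [0.5779, 0.1737, 0.1395]
orientation: [0.152, 0.591, 0.767, 0.197]
wrist_force: [-11.7, -1.0, 13.7]
finger_gap: 0.0003
grip_force: 8.8
```

>>> arm_command(moves=[-1,0,0,0,0,0,0,-1,0,0,0,0,0,0,-1,0,0,0,0,0,0,-1,0,0,0,0,0,0,-1,0,0,0,0,0,0,-1,0,0,0,0,0,0,-1,0,0,0,0,0,0,-1,0,0,0,0,0,0])

```text
clock: 9.7
tcp_pos: [0.5779, 0.1737, 0.1396]
orientation: [0.152, 0.591, 0.767, 0.197]
wrist_force: [-10.8, -1.7, 13.6]
finger_gap: -0.0001
grip_force: 8.8
```

Held at about 17 N for over 1.3 s. Now I'll release it, gently at first.

>>> arm_command(moves=[-1,0,0,0,0,0,0,-1,0,0,-3,0,0,0,-1,0,0,-6,0,0,0,-1,0,0,-8,0,0,0,-1,0,0,-10,0,0,0,-1,0,0,-15,0,0,0,-1,0,0,-20,0,0,0,-1,0,0,-20,0,0,0])

```text
clock: 10.7
tcp_pos: [0.5392, 0.1633, 0.211]
orientation: [0.152, 0.592, 0.767, 0.196]
wrist_force: [-0.5, -0.2, 0.4]
finger_gap: 0.0003
grip_force: 0.0
```

```bash
python3 - <<'E'
from h import *
print(pose()[0],get_state()['wrist_force'],get_state()['clock'])
im,d=read_camera('side'); cv2.imwrite('pics/s3.png',cv2.resize(im[110:280,200:370],(600,600),interpolation=cv2.INTER_CUBIC))
P=cloud('side',d); P0=np.load('sideP.npy'); a=(slice(220,230),slice(281,291))
print('disc z before/after',np.nanmean(P0[a][...,2]),np.nanmean(P[a][...,2]), np.nanmean(P[a].reshape(-1,3),axis=0))
im,d=read_camera('top'); X=cloud('top',d).reshape(-1,3)
print('top cap',recognise('top','nozzle_top'),recognise('side','nozzle_top'))
for Z in (X,cloud('side',read_camera('side')[1]).reshape(-1,3)):
  t=Z[(np.hypot(Z[:,0]-.617,Z[:,1]+.195)<.035)&(Z[:,2]>.165)&(Z[:,2]<.21)]; t=t[np.argsort(t[:,2])]; 
  for lo in(.165,.175,.183,.188): 
    s=t[t[:,2]>lo]; print(lo,len(s),s.mean(0).round(4),s.min(0).round(3),s.max(0).round(3))
CAN=[.617,-.196]
plan([([.50,.05,.27],RP*R.from_rotvec([0,0,0]),5),(CAN+[.24],RD,10)])
E
```

```text
[0.53918266 0.16325013 0.21100241] [-0.49652807 -0.15396027  0.43261531] 10.7
disc z before/after 0.16390036994536883 0.1638275062109977 [0.56847806 0.16742125 0.16382751]
top cap [] [{'point': [305.8, 145.2], 'confidence': 0.58}, {'point': [336.1, 372.7], 'confidence': 0.19}]
0.165 48 [ 0.6166 -0.1947  0.1838] [ 0.598 -0.212  0.166] [ 0.637 -0.178  0.198]
0.175 43 [ 0.6171 -0.1956  0.1854] [ 0.6   -0.212  0.175] [ 0.637 -0.18   0.198]
0.183 26 [ 0.6177 -0.1955  0.1901] [ 0.6   -0.212  0.183] [ 0.636 -0.181  0.198]
0.188 19 [ 0.6175 -0.1969  0.1917] [ 0.6   -0.212  0.188] [ 0.636 -0.181  0.198]
0.165 66 [ 0.6197 -0.1883  0.1829] [ 0.603 -0.207  0.165] [ 0.645 -0.178  0.194]
0.175 59 [ 0.6199 -0.1883  0.1845] [ 0.604 -0.207  0.176] [ 0.645 -0.178  0.194]
0.183 36 [ 0.6202 -0.1886  0.1879] [ 0.604 -0.207  0.183] [ 0.644 -0.178  0.194]
0.188 19 [ 0.6157 -0.1859  0.1902] [ 0.604 -0.203  0.188] [ 0.632 -0.178  0.194]
[-1, -20.0, -6.0, -17.0, 0.0, 0.0, -0.0]
[-1, -20.0, -6.0, -17.0, 0.0, 0.0, -0.0]
[-1, -20.0, -6.0, -17.0, 0.0, 0.0, -0.0]
[-1, -20.0, -6.0, -17.0, 0.0, 0.0, -0.0]
[-1, -20.0, -6.0, -17.0, 0.0, 0.0, -0.0]
->  [0.5002 0.0498 0.2702]
[-1, -27.0, 3.0, 5.0, 0.05, 0.0, -0.0]
[-1, -26.0, 3.0, 5.0, 0.05, 0.0, -0.0]
[-1, -27.0, 4.0, 5.0, 0.05, 0.0, -0.0]
[-1, -27.0, 3.0, 4.0, 0.05, 0.0, -0.0]
[-1, -27.0, 4.0, 5.0, 0.05, 0.0, -0.0]
[-1, -26.0, 4.0, 4.0, 0.05, 0.0, -0.0]
[-1, -27.0, 5.0, 4.0, 0.05, 0.0, -0.0]
[-1, -27.0, 4.0, 4.0, 0.05, 0.0, -0.0]
[-1, -27.0, 5.0, 3.0, 0.05, 0.0, -0.01]
[-1, -26.0, 5.0, 4.0, 0.05, 0.0, 0.0]
->  [ 0.6171 -0.1956  0.2397]
```

View pics/s3.png

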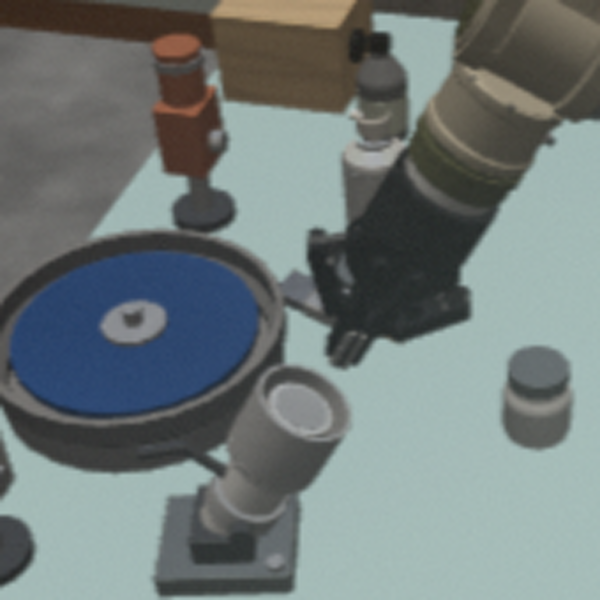

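The disc is back at its rest height (0.164 m, same as before), and the pump looks clean at about (300,410) in the crop. Two cloud estimates put the cap at (0.617, -0.195), so I'm moving there.

>>> arm_command(moves=[-1,-20,-6,-17,0,0,0,-1,-20,-6,-17,0,0,0,-1,-20,-6,-17,0,0,0,-1,-20,-6,-17,0,0,0,-1,-20,-6,-17,0,0,0,-1,-27,3,5,0.05,0,0,-1,-26,3,5,0.05,0,0,-1,-27,4,5,0.05,0,0])

```text
clock: 11.95
tcp_pos: [0.5359, -0.0244, 0.2604]
orientation: [0.106, 0.602, 0.78, 0.138]
wrist_force: [1.1, 0.6, 0.2]
finger_gap: -0.0002
grip_force: 0.0
```

>>> arm_command(moves=[-1,-27,3,4,0.05,0,0,-1,-27,4,5,0.05,0,0,-1,-26,4,4,0.05,0,0,-1,-27,5,4,0.05,0,0,-1,-27,4,4,0.05,0,0,-1,-27,5,3,0.05,0,-0.01,-1,-26,5,4,0.05,0,0,-1,0,0,0,0,0,0])

```text
clock: 12.95
tcp_pos: [0.6181, -0.1967, 0.2365]
orientation: [-0.001, 0.607, 0.794, -0.0]
wrist_force: [-0.4, 0.0, 0.6]
finger_gap: 0.0001
grip_force: 0.0
```

```bash
python3 - <<'E'
from h import *
p,r=pose(); print(p,r.as_matrix()[:,2].round(3),get_state()['wrist_force'],get_state()['clock'])
C=np.array([.617,-.195,.193]); print('cap in tool mm',(r.inv().apply(C-p)*1000).round(1),'rot',(r.inv()*RD).as_rotvec().round(3))
im,d=read_camera('side'); cv2.imwrite('pics/s4.png',cv2.resize(im[100:200,250:370],(720,600),interpolation=cv2.INTER_CUBIC))
i,f,R0,e=cam('side')
for q in (p,C):
    c=R0.inv().apply(q-e); u,v=f*c[0]/c[2]+i['cx'],f*c[1]/c[2]+i['cy']; print('crop px',(u-250)*6,(v-100)*6)
E
```

```text
[ 0.61814227 -0.19671498  0.23647383] [-0.001  0.001 -1.   ] [-0.44500622  0.00358404  0.61864265] 12.95
cap in tool mm [ 1.9 -0.6 43.5] rot [-0.001 -0.001  0.003]
crop px 330.81306285533344 178.96690608085066
crop px 336.20459917775884 249.88121689103036
```

View pics/s4.png

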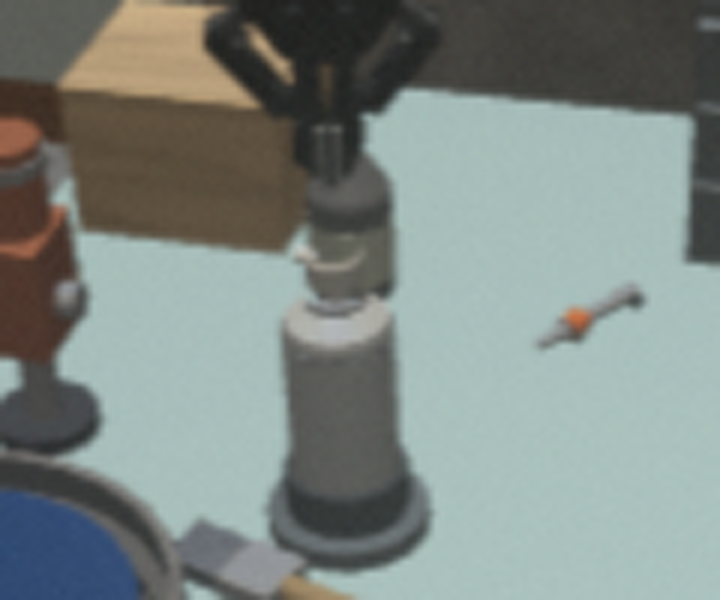

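The tip stands right over the cap: cap centre at about (336,250) in the crop, tip at (331,170), matching the projections. Descending.

>>> arm_command(moves=[-1,2,-1,14,0,0,0,-1,0,0,14,0,0,0,-1,0,0,8,0,0,0,-1,0,0,4,0,0,0])

```text
clock: 13.5
tcp_pos: [0.6155, -0.1933, 0.1995]
orientation: [0.001, 0.607, 0.795, 0.0]
wrist_force: [0.6, -0.4, 0.4]
finger_gap: -0.0003
grip_force: 0.0
```

>>> arm_command(moves=[-1,0,0,2,0,0,0,-1,0,0,2,0,0,0])

```text
clock: 13.75
tcp_pos: [0.6163, -0.1939, 0.1964]
orientation: [0.002, 0.607, 0.795, 0.001]
wrist_force: [0.5, 0.1, 0.1]
finger_gap: -0.0001
grip_force: 0.0
```

>>> arm_command(moves=[-1,0,0,1,0,0,0,-1,0,0,1,0,0,0])

```text
clock: 14.0
tcp_pos: [0.6162, -0.1939, 0.1942]
orientation: [0.002, 0.607, 0.795, 0.001]
wrist_force: [-0.4, 0.6, 0.1]
finger_gap: 0.0002
grip_force: 0.0
```

>>> arm_command(moves=[-1,0,0,1,0,0,0,-1,0,0,1,0,0,0])

```text
clock: 14.25
tcp_pos: [0.6162, -0.1938, 0.1926]
orientation: [0.002, 0.607, 0.795, 0.001]
wrist_force: [-1.6, 0.8, 3.5]
finger_gap: -0.0003
grip_force: 1.6
```

>>> arm_command(moves=[-1,0,0,1,0,0,0,-1,0,0,1,0,0,0])

```text
clock: 14.5
tcp_pos: [0.6162, -0.1938, 0.1906]
orientation: [0.002, 0.607, 0.795, 0.001]
wrist_force: [-2.1, 0.8, 5.1]
finger_gap: 0.0001
grip_force: 2.2
```

>>> arm_command(moves=[-1,0,0,1,0,0,0,-1,0,0,1,0,0,0])

```text
clock: 14.75
tcp_pos: [0.6162, -0.1938, 0.1884]
orientation: [0.002, 0.607, 0.795, 0.001]
wrist_force: [-1.1, 1.2, 4.5]
finger_gap: -0.0001
grip_force: 2.7
```

>>> arm_command(moves=[-1,0,0,1,0,0,0,-1,0,0,0.5,0,0,0])

```text
clock: 15.0
tcp_pos: [0.6162, -0.1938, 0.1869]
orientation: [0.002, 0.607, 0.795, 0.001]
wrist_force: [-2.3, 0.3, 6.0]
finger_gap: -0.0004
grip_force: 3.0
```

>>> arm_command(moves=[-1,0,0,0.5,0,0,0,-1,0,0,0,0,0,0])

```text
clock: 15.25
tcp_pos: [0.6162, -0.1938, 0.1865]
orientation: [0.002, 0.607, 0.795, 0.001]
wrist_force: [-1.0, 0.6, 6.5]
finger_gap: -0.0
grip_force: 2.9
```

>>> arm_command(moves=[-1,0,0,0.5,0,0,0,-1,0,0,0,0,0,0])

```text
clock: 15.5
tcp_pos: [0.6162, -0.1939, 0.1861]
orientation: [0.002, 0.607, 0.795, 0.001]
wrist_force: [-1.7, 1.1, 5.0]
finger_gap: 0.0001
grip_force: 3.1
```

>>> arm_command(moves=[-1,0,0,0.4,0,0,0,-1,0,0,0,0,0,0])

```text
clock: 15.75
tcp_pos: [0.6162, -0.1938, 0.1861]
orientation: [0.002, 0.607, 0.795, 0.001]
wrist_force: [-1.3, 1.1, 8.7]
finger_gap: 0.0002
grip_force: 3.9
```

It's on the hard stop: no more travel, and the force is up to 8.7 N. I'll hold briefly, then release and back off.

>>> arm_command(moves=[-1,0,0,0,0,0,0,-1,0,0,0,0,0,0,-1,0,0,-3,0,0,0,-1,0,0,-5,0,0,0,-1,0,0,-10,0,0,0,-1,0,0,-25,0,0,0,-1,0,0,-35,0,0,0,-1,0,0,-25,0,0,0])

```text
clock: 16.75
tcp_pos: [0.616, -0.1937, 0.2897]
orientation: [0.002, 0.607, 0.795, 0.001]
wrist_force: [-0.0, -0.1, -0.3]
finger_gap: -0.0
grip_force: 0.0
```

>>> arm_command(moves=[-1,0,0,0,0,0,0,-1,0,0,0,0,0,0,-1,0,0,0,0,0,0])

```text
clock: 17.12
tcp_pos: [0.6152, -0.1934, 0.2865]
orientation: [0.0, 0.607, 0.795, 0.0]
wrist_force: [0.3, -0.2, 0.1]
finger_gap: -0.0001
grip_force: 0.0
```

```bash
python3 - <<'E'
from h import *
im,d=read_camera('side'); cv2.imwrite('pics/s5.png',im)
I0=np.load('sideI.npy'); P=cloud('side',d); P0=np.load('sideP.npy')
X=P.reshape(-1,3); t=X[(np.hypot(X[:,0]-.617,X[:,1]+.195)<.03)&(X[:,2]>.165)&(X[:,2]<.21)]; print('cap top z',np.sort(t[:,2])[-8:].round(3))
a=(slice(220,230),slice(281,291)); print('disc',np.nanmean(P0[a][...,2]),np.nanmean(P[a][...,2]))
for l in('pot','brush','dop_a','flask','cup','spare_lap'): print(l,[np.round(x['point']) for x in recognise('side',l)[:2]])
s=get_state(); print(s['tcp_pos'],s['wrist_force'],s['clock'])
E
```

```text
cap top z [0.191 0.191 0.192 0.192 0.192 0.193 0.193 0.193]
disc 0.16390036994536883 0.16366506467230374
pot [array([350., 225.])]
brush [array([290., 196.])]
dop_a [array([266., 292.]), array([347., 153.])]
flask []
cup [array([270., 357.])]
spare_lap [array([339., 373.])]
[ 0.61573223 -0.19367903  0.28798663] [-0.24706701  0.76406553 -0.07704719] 17.475
```

View pics/s5.png

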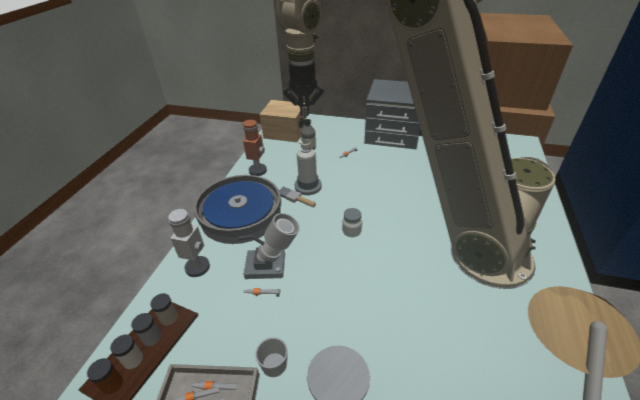

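The arm is clear above the canister. The cap (307,147) and the pump disc (286,226) are both back at rest height, and everything else is where it started.

```bash
python3 -c "from workcell import hand_in; print(hand_in())"
```

```text
the job is handed in; nothing more can be done
None
```

I pressed the pump onto its stop at about 17 N for over a second and let it rise fully, then pressed the nozzle cap fully down and let it return; nothing else looked moved, and I handed the job in at about 17.5 s.

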